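# Clear and hold the humidor lid

## Robot

A 6-joint arm with a two-finger parallel gripper is mounted at the origin on the work surface. World frame = base frame: x ahead of the robot, y to its left, z up, the work surface at z = 0. Lengths are in m, angles in rad, forces in N, time in s.
With the tool pointing down it reaches from about 0.35 to 0.975 m from the base axis. Payload 4.9 kg.
Tool frame: the origin (TCP) lies between the finger pads; the fingertips stand 8 mm ahead of it and the grasp point (between the pads) lies 11 mm behind it; z points along the fingers, y is the direction in which the jaws open and shut (so a half turn about z gives the same grasp; the last joint's range is limited). The gripper opens to 85 mm and grips with 20 to 120 N. Pads are 22 mm wide; open, the fingers measure 114 mm over their backs; the gripper's body (76 mm by 85 mm) begins 54 mm behind the grasp point. The pads swing forward as they close: fully open they stand 13 mm farther back than shut.
Start: joints at [1.172, 0.053, 1.613, -0, 1.476, -0.119], TCP at [0.173, 0.601, 0.213] pointing down, gripper open.
Joint ranges: [-3.01, 3.01], [-1.01, 2.22], [0.06, 2.58], [-1.02, 4.17], [0.09, 2.62], [-3.14, 3.14]. Speed limits (rad/s): [2.57, 2.57, 3.14, 3.14, 3.14, 3.14].

## Interface

Orientations are given as a rotation vector (axis times angle).
In Python, from station import ctrl gives the robot as it stands. The module is installed in compiled form; this text tells all that it offers.
- The arm moves only by the shell command python3 -m creep 'ROWS' [FORCE]. ROWS is JSON, a list of rows, each an object with "hand": the opening, from 0 (shut) to 1 (fully open); "translation": the shift along the tool's x, y, z in cm, a list of three; "delta_rot": the turn, a rotation vector about the tool's x, y, z in degrees, a list of three. A call has 1 to 8 rows; each row shifts and turns the commanded pose from where the row before left it, along the tool's axes as they then stand; what a row does not reach is not made up. A row lasts 1/8 s, in which the tool goes at most 62.5 mm and 10.7 degrees, less where a joint would pass 70% of its speed; a pose out of reach is approached as far as the arm can. A call with a gripper value outside its range is refused whole. The fingers move at their own pace and stop on an object; FORCE is the grip in N (left out, the last holds). Time passes only in rows, so rows that do not move let the fingers close. It gives the time, the measured TCP pose, the force and the opening at its end, in the units of the state.
- ctrl.get_obs(): the state, without advancing time (a new reading comes with each control period).
- ctrl.get_image(name): name is "side" or "top" or "wrist"; returns (picture, depth): 420x560x3 uint8, red, green, blue; 420x560 float32, m along the optical axis (not along the pixel's ray), 0 where there is no reading.
- ctrl.calibration(name): a dict with "fx", "fy", "cx", "cy" (pixels), "T" (4x4, takes a point from camera to world coordinates). Camera axes: x right, y up, looking along -z (the intrinsics and any distortion apply to the point x, -y, -z); pixel columns grow to the right and rows downward; lengths in m; the calibration is good to about 2 mm. A picture is of the moment at which its call begins: read the wrist's pose just before it. calibration takes no time and is no camera call; for the wrist camera it gives the pose at the moment of the call.
- ctrl.finish_job(): hands the job in, once; it reports no verdict.
The state is a dict: "t": time; "q": joint angles; "dq": joint speeds; "effort": joint torques, N m; "tool_pos": TCP position; "tool_rot": TCP orientation; "contact_force": force on the tool from outside, world axes, zero at the start; "wrist_torque": the same for the moment, N m; "opening": finger opening in m.
Only numpy, scipy, OpenCV 4.12 (cv2) and the standard library are available. Lean on these libraries where they do the work, as an engineer would, in place of code of your own. Each camera call takes 0.05 s, during which the arm holds its last target.

## Task

A cigar box was left on the glass lid of the bench humidor: set it squarely into the packing tray, on top of the box already there, and let go of it. Then take the lid by its bar handle, raise it past its balance point, where the gas struts take over, without letting them throw it wide open, and ease it back to hold it still about five degrees below that point: light in the hand for the packer who reaches in, yet sure to drop shut when let go. Finish there, still holding the lid by its bar, and leave the glue pot, leaf knife and mould where they are.

Things in the scene. Friction and masses are not known exactly. Their poses are not given: they have to be found in the camera images.
- box_center (a point): The closed cigar box (plain cedar, brass clasp, 0.14 to 0.28 kg) that lies on the humidor's glass lid at the start: 58 mm (its x) by 160 mm (its y) by 36 mm high. The point is its centre, 18 mm above its underside. The lid's top, which it lies on, is 122 mm above the bench.
- stack_place (a point): The box's place in the packing tray: where its centre is when it rests squarely on the identical box already in the tray, 60 mm above the bench. Its y is the tray's long direction and goes with the box's y, either end first.
- tray: The packing tray, light wood, fixed to the bench: base 92 (x) x 194 (y) x 6 mm, origin at the centre of its underside. Four L-shaped corner guides stand 4 mm clear of the box; upright to 49 mm above the bench (7 mm above the lower box's top), then flared to about 61 mm to lead the box in. On the long sides the middle 100 mm is open for the fingers, down to the base.
- lid (a joint): The lid's opening: 0 shut, 1.4 rad at its upper stop. Wood frame with glass pane, 220 x 300 x 22 mm, 1.6 kg, hinged along the humidor's far edge, a gas strut at either side. Balance point: 0.80 rad. Below it the lid falls shut, above it the struts lift it to the stop. Lifting at the bar takes about 6 N when shut, falling steadily to none at the balance point, then growing likewise the other way.
- lid_hinge (a point): Middle of the hinge line, on the top far edge of the humidor's box (dark wood, fixed; 220 mm deep, 300 mm wide, 100 mm high without lid). x points from the humidor's front to its back, away from the robot, y along the hinge, z up; it does not turn with the lid. With the lid shut the bar's centre is 260 mm to -x and 11 mm to +z of here; opening turns it about this y, front edge up.
- lid_grip: The bar handle along the lid's front: a wooden grip 18 mm thick, 110 mm long along the hinge's y, turning freely on its brass rod, so the fingers need not tilt with the lid. Origin at its centre; its x and z turn with the grip. It stands 40 mm (centre) before the lid's front face (31 mm gap), 111 mm above the bench when shut; brass end posts 66 mm to either side of its centre.
- glue_pot: White ceramic glue pot, 66 mm wide, 42 mm high, on the bench behind the tray; origin at its underside. A bystander.
- leaf_knife: Flat steel leaf-cutting blade with round ends, 75 x 210 x 5 mm, lying on the round rolling board (330 mm wide, 30 mm high) to the robot's right; origin at its underside. A bystander.
- mould: One half of a wooden cigar mould, 110 x 230 x 33 mm with six ribs, on the bench to the right of the humidor; origin at its underside. A bystander.

How it is judged:
On the way, in this order (a step that is already met when the one before it is completed fails the run):
1. the box rests squarely in the tray on top of the other box, let go (horizontal distance between box_center and stack_place below 0.009 m and z of box_center in the frame of stack_place between -0.005 and 0.005 m and angle between the y axis of box_center and the y axis of stack_place, either way round below 0.08 rad and angle between box_center's own z axis and vertical below 0.06 rad and contact force between the fingers and box below 0.1 N), for 0.2 s.
2. the lid is raised past its balance point (value of joint lid above 0.81 rad), for 0.1 s.
At the end, for the whole second after the job is handed in: Lid still (under 0.05 rad/s) at 0.62 to 0.78 rad (1 to 10 degrees below its 0.80 rad balance point), held by the fingers on its bar grip (over 0.3 N); box level on the other in the tray, within 9 mm sideways, 5 mm in height and 0.08 rad of its place (value of joint lid between 0.62 and 0.78 rad and velocity of joint lid between -0.05 and 0.05 rad/s and contact force between the fingers and lid_grip above 0.3 N and horizontal distance between box_center and stack_place below 0.009 m and z of box_center in the frame of stack_place between -0.005 and 0.005 m and angle between the y axis of box_center and the y axis of stack_place, either way round below 0.08 rad and angle between box_center's own z axis and vertical below 0.06 rad); the arm keeps its last pose, push and grip.
It fails at once if the lid is lifted while the box is not yet in the tray (value of joint lid above 0.1 rad and horizontal distance between box_center and stack_place above 0.02 m).
It fails at once if the lid flies wide open (past 1.2 rad) (value of joint lid above 1.2 rad).
It fails at once if the glue pot, leaf knife or mould is moved by more than 30 mm or the pot is tipped (distance of any of glue_pot, leaf_knife, mould from where it was at the start of the episode above 0.03 m or angle between glue_pot's own z axis and vertical above 0.4 rad).
It also fails if it takes over 53 s, if anything falls off the work surface, if the arm or the gripper's body presses on something with over 40 N, if the wrist force passes 120 N, or if a joint passes its speed limit or range.

## Working session

There is one attempt and no reset: what is moved stays moved. The work goes in short steps, Python scripts to look and compute and a shell command to move; the robot and the scene stay as the last step left them, time stands still between calls to the robot, and variables do not carry over. Pictures are saved under pics/ and viewed, and the job is handed in when it is done.

```bash
mkdir -p pics; ls; python3 - <<'E'
from station import ctrl
import cv2,numpy as np
o=ctrl.get_obs()
for k,v in o.items(): print(k,np.round(v,3))
for n in ["side","top"]:
    p,d=ctrl.get_image(n); cv2.imwrite(f"pics/{n}0.png",p[:,:,::-1]); np.savez(f"{n}0.npz",p=p,d=d)
    c=ctrl.calibration(n); print(n,{k:np.round(v,3) for k,v in c.items()})
E
```

```text
pics
t 0.0
q [ 1.172  0.053  1.614  0.     1.476 -0.119]
dq [-0.    -0.001  0.001 -0.    -0.001  0.   ]
effort [-1.0000e-03 -3.9367e+01 -3.7019e+01 -0.0000e+00  7.0000e-03 -0.0000e+00]
tool_pos [0.172 0.6   0.212]
tool_rot [-4.38e-01 -3.11e+00  3.00e-03]
contact_force [-1.18   0.825  0.657]
wrist_torque [-0.016 -0.004 -0.033]
opening 0.086
side {'fx': np.float64(447.41), 'fy': np.float64(447.41), 'cx': np.float64(280.937), 'cy': np.float64(202.962), 'T': array([[ 0.961,  0.184, -0.205,  0.315],
       [-0.276,  0.638, -0.719, -0.988],
       [-0.002,  0.748,  0.664,  0.952],
       [ 0.   ,  0.   ,  0.   ,  1.   ]])}
top {'fx': np.float64(490.84), 'fy': np.float64(490.84), 'cx': np.float64(271.092), 'cy': np.float64(208.578), 'T': array([[-0.022,  0.998, -0.067,  0.489],
       [-1.   , -0.023, -0.013, -0.087],
       [-0.015,  0.066,  0.998,  1.333],
       [ 0.   ,  0.   ,  0.   ,  1.   ]])}
```

View pics/top0.png

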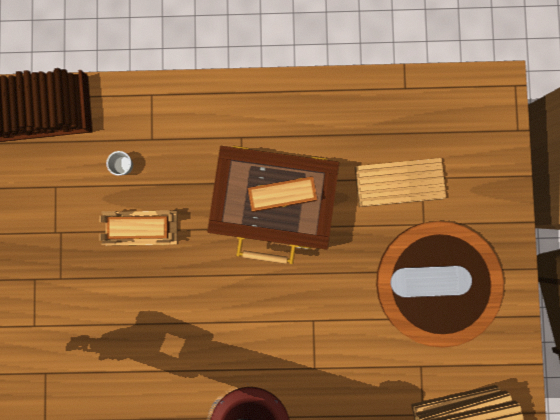

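View pics/side0.png

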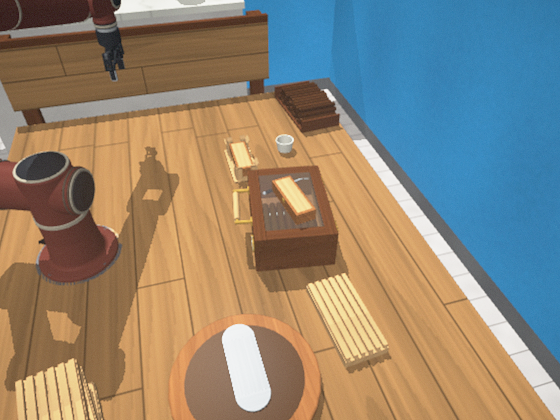

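Top view: the tray is at about (139,228), the box on the lid at (282,193), the bar at (265,256), the pot at (119,163), the mould at (402,182) and the knife at (431,281). Next I'll measure them.

```bash
cat > h.py <<'E'
import numpy as np,cv2
def ray(c,u,v):
    u=np.asarray(u,float);v=np.asarray(v,float)
    d=np.stack([(u-c['cx'])/c['fx'],-(v-c['cy'])/c['fy'],-np.ones_like(u)],-1)
    return c['T'][:3,3], d@c['T'][:3,:3].T
def onplane(c,u,v,z):
    o,d=ray(c,u,v); s=(z-o[2])/d[...,2]; return o+d*s[...,None]
def cloud(c,d):
    v,u=np.mgrid[:d.shape[0],:d.shape[1]]
    o,r=ray(c,u,v); return o+r*d[...,None]
def rect(P):
    (x,y),(w,h),a=cv2.minAreaRect((P[:,:2]*1000).astype(np.float32))
    if w<h: a+=90;w,h=h,w
    return x/1000,y/1000,w,h,(a+90)%180-90  # long axis angle from x
E
python3 - <<'E'
from station import ctrl
from h import *
z=np.load('top0.npz');p,d=z['p'],z['d'];c=ctrl.calibration('top')
cv2.imwrite('pics/topz1.png',cv2.resize(p[130:275,90:350,::-1],None,fx=3,fy=3,interpolation=cv2.INTER_NEAREST))
W=cloud(c,d)
for uv in [(282,193),(139,228),(265,256),(225,240),(330,160),(119,163),(402,182),(431,281),(160,290),(275,240)]:
    print(uv,p[uv[1],uv[0]],np.round(W[uv[1],uv[0]],3))
# by depth: box on lid
Z=W[...,2]
def comp(m,seed):
    n,l=cv2.connectedComponents(m.astype(np.uint8)); return l==l[seed[1],seed[0]]
for name,m,s,zz in [('box',Z>0.142,(282,193),.158),('lower',(Z>.032)&(Z<.052),(139,228),.042),('lid',Z>.112,(282,193),.122),('pot',Z>.02,(119,155),.042),('mould',Z>.015,(402,182),.033)]:
    m=comp(m,s); v,u=np.nonzero(m); P=onplane(c,u,v,zz); print(name,m.sum(),np.round(rect(P),3),'z',np.percentile(Z[m],[5,50,95]).round(3))
E
```

```text
(282, 193) [230 189 113] [ 0.604 -0.099  0.158]
(139, 228) [230 195 118] [0.532 0.279 0.044]
(265, 256) [211 159  92] [ 0.453 -0.054  0.121]
(225, 240) [136  88  42] [ 0.495  0.057 -0.001]
(330, 160) [83 51 26] [ 0.707 -0.234  0.002]
(119, 163) [158 154 145] [0.712 0.344 0.006]
(402, 182) [214 160  94] [ 0.64  -0.422  0.023]
(431, 281) [180 181 185] [ 0.376 -0.484  0.035]
(160, 290) [182 123  62] [0.365 0.235 0.002]
(275, 240) [99 46 21] [ 0.492 -0.079  0.124]
box 1638 [ 6.03000e-01 -1.00000e-01  1.59716e+02  6.11640e+01 -8.13770e+01] z [0.155 0.159 0.163]
lower 1422 [  0.535   0.283 183.101  71.169 -89.951] z [0.038 0.043 0.048]
lid 11191 [ 5.77000e-01 -7.30000e-02  3.01947e+02  2.70895e+02  8.07030e+01] z [0.118 0.123 0.16 ]
pot 196725 [ 5.840000e-01 -8.300000e-02  1.516348e+03  1.116594e+03  8.831600e+01] z [-0.754 -0.     0.005]
mould 3550 [  0.638  -0.415 229.789 110.923 -85.629] z [0.02  0.031 0.037]
```

View pics/topz1.png

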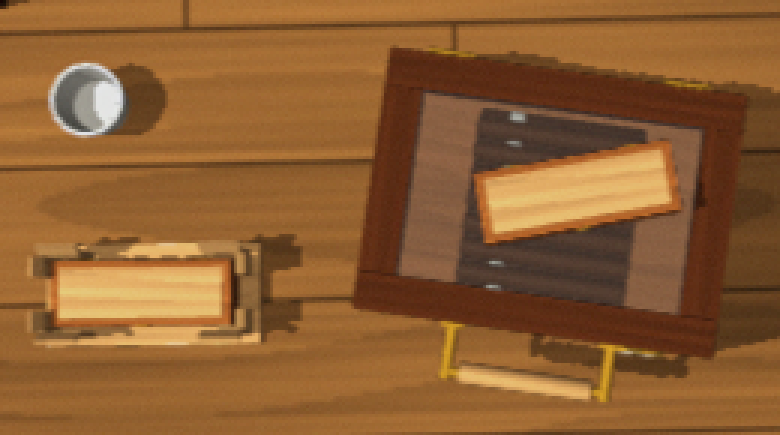

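Zoomed view: the lower box spans about (108–167, 217–239) in the tray, and the box on the lid is turned about 8.6° from world y. I'll refine these by colour.

```bash
python3 - <<'E'
from station import ctrl
from h import *
z=np.load('top0.npz');p,d=z['p'],z['d'];c=ctrl.calibration('top')
W=cloud(c,d);Z=W[...,2]
hsv=cv2.cvtColor(p,cv2.COLOR_RGB2HSV)
# depth vs expected: bias per pixel
def sel(m,x0,y0,x1,y1):
    r=np.zeros_like(m);r[y0:y1,x0:x1]=m[y0:y1,x0:x1];n,l,s,_=cv2.connectedComponentsWithStats(r.astype(np.uint8));return l==1+np.argmax(s[1:,4])
bright=(p[...,0]>195)&(p[...,1]>140)
for nm,b,zz in [('box',(240,170,325,215),.158),('lower',(104,212,172,245),.042),('bar',(238,245,300,266),.120)]:
    m=sel(bright if nm!='bar' else (p[...,0]>170)&(p[...,2]>70)&(p[...,1]>120),*b);v,u=np.nonzero(m)
    P=onplane(c,u,v,zz);print(nm,m.sum(),np.round(rect(P),3),'mean',P.mean(0).round(4),'u',u.min(),u.max(),v.min(),v.max())
# Brown rim: red-orange saturated for lower box
for y in range(212,246,1): print(y,[tuple(int(q) for q in p[y,x]) for x in (120,130,150,160)])
print()
for x in list(range(98,113))+list(range(160,182)): print(x,[tuple(int(q) for q in p[y,x]) for y in (222,228,234)])
E
```

```text
box 1098 [ 6.03000e-01 -9.90000e-02  1.45167e+02  4.43320e+01 -8.12940e+01] mean [ 0.6034 -0.099   0.158 ] u 252 313 180 207
lower 929 [  0.535   0.287 143.701  42.273  88.728] mean [0.5345 0.287  0.042 ] u 109 163 219 235
bar 236 [ 4.50000e-01 -5.30000e-02  1.07941e+02  1.31810e+01  8.06670e+01] mean [ 0.45   -0.0516  0.12  ] u 243 286 252 262
212 [(150, 109, 60), (145, 104, 59), (231, 183, 110), (180, 134, 76)]
213 [(148, 107, 62), (161, 120, 70), (230, 182, 109), (182, 135, 79)]
214 [(94, 68, 39), (221, 168, 98), (232, 181, 108), (167, 122, 73)]
215 [(76, 56, 33), (162, 116, 68), (227, 175, 102), (141, 102, 55)]
216 [(104, 70, 26), (127, 86, 50), (145, 98, 51), (137, 80, 37)]
217 [(173, 95, 40), (176, 101, 43), (166, 90, 37), (173, 97, 41)]
218 [(182, 103, 47), (183, 106, 46), (180, 104, 44), (189, 111, 53)]
219 [(212, 147, 80), (219, 156, 87), (220, 164, 93), (221, 165, 96)]
220 [(222, 168, 96), (227, 172, 99), (228, 175, 103), (228, 175, 105)]
221 [(219, 166, 99), (230, 181, 107), (229, 181, 105), (231, 183, 108)]
222 [(227, 173, 102), (228, 179, 105), (229, 192, 114), (230, 192
[... 2848 characters left out ...]
18)]
168 [(57, 32, 21), (50, 28, 13), (137, 97, 53)]
169 [(89, 58, 34), (82, 55, 30), (192, 143, 84)]
170 [(121, 84, 46), (121, 85, 48), (183, 136, 77)]
171 [(130, 93, 54), (133, 97, 56), (153, 111, 60)]
172 [(131, 95, 56), (134, 95, 54), (93, 67, 38)]
173 [(132, 94, 54), (136, 98, 57), (93, 67, 39)]
174 [(133, 95, 55), (143, 103, 58), (132, 94, 55)]
175 [(133, 96, 55), (144, 105, 61), (154, 112, 63)]
176 [(112, 79, 46), (123, 87, 49), (132, 95, 53)]
177 [(87, 57, 29), (85, 55, 27), (94, 62, 31)]
178 [(99, 62, 31), (93, 59, 27), (100, 64, 32)]
179 [(105, 68, 36), (99, 65, 32), (102, 66, 36)]
180 [(131, 85, 42), (126, 83, 37), (104, 68, 34)]
181 [(161, 108, 53), (158, 104, 47), (101, 64, 33)]
```

```bash
cat >> h.py <<'E'
from scipy.spatial.transform import Rotation as Ro
def go(o,xyz,yaw):
    """yaw: desired dir of tool y (deg, mod 180) in world xy"""
    R=Ro.from_rotvec(o['tool_rot']).as_matrix()
    ya=np.degrees(np.arctan2(R[1,1],R[0,1]))
    dy=(yaw-ya+90)%180-90     # world yaw turn; tool z down => turn about tool z = -dy
    tilt=np.degrees(np.arccos(-R[2,2]))
    print('t',round(o['t'],2),'pos',np.round(o['tool_pos'],4),'tool-y yaw',round(ya,2),'tilt',round(tilt,2),'q6',round(o['q'][5],2),'open',round(o['opening'],4),'F',np.round(o['contact_force'],1))
    Rn=Ro.from_rotvec([0,0,np.radians(dy)]).as_matrix()@R
    D=np.array(xyz)-o['tool_pos']
    print('turn about tool z deg',round(-dy,2),' shift cm before turn',np.round(R.T@D*100,2),' after turn',np.round(Rn.T@D*100,2))
E
python3 - <<'E'
from station import ctrl
from h import *
o=ctrl.get_obs()
go(o,[.603,-.099,.212],8.7)
E
```

```text
t 0.1 pos [0.1723 0.6002 0.2121] tool-y yaw 73.97 tilt 0.11 q6 -0.12 open 0.0853 F [ 0.2 -0.4  0.5]
turn about tool z deg 65.27  shift cm before turn [-60.7  -55.31   0.1 ]  after turn [-7.563e+01  3.199e+01 -7.000e-02]
```

```bash
python3 -m creep '[{"hand":1,"translation":[0,0,0],"delta_rot":[0,0,9]},{"hand":1,"translation":[0,0,0],"delta_rot":[0,0,9.4]},{"hand":1,"translation":[0,0,0],"delta_rot":[0,0,9.4]},{"hand":1,"translation":[0,0,0],"delta_rot":[0,0,9.4]},{"hand":1,"translation":[0,0,0],"delta_rot":[0,0,9.4]},{"hand":1,"translation":[0,0,0],"delta_rot":[0,0,9.4]},{"hand":1,"translation":[0,0,0],"delta_rot":[0,0,9.3]}]' 40
python3 -m creep '[{"hand":1,"translation":[-3,1.3,0],"delta_rot":[0,0,0]},{"hand":1,"translation":[-5,2.1,0],"delta_rot":[0,0,0]},{"hand":1,"translation":[-5,2.1,0],"delta_rot":[0,0,0]},{"hand":1,"translation":[-5,2.1,0],"delta_rot":[0,0,0]},{"hand":1,"translation":[-5,2.1,0],"delta_rot":[0,0,0]},{"hand":1,"translation":[-5,2.1,0],"delta_rot":[0,0,0]},{"hand":1,"translation":[-5,2.1,0],"delta_rot":[0,0,0]},{"hand":1,"translation":[-5,2.1,0],"delta_rot":[0,0,0]}]'
python3 - <<'E'
from station import ctrl
from h import *
o=ctrl.get_obs()
go(o,[.603,-.099,.212],8.7)
E
```

```text
t: 0.98
tool_pos: [0.1725, 0.6003, 0.2125]
tool_rot: [2.053, 2.377, -0.002]
contact_force: [0.5, -1.2, -1.1]
opening: 0.0853
t: 1.98
tool_pos: [0.3884, 0.2475, 0.2128]
tool_rot: [-2.047, -2.383, 0.0]
contact_force: [0.3, 1.3, 1.0]
opening: 0.0854
t 1.98 pos [0.3884 0.2475 0.2128] tool-y yaw 8.68 tilt 0.01 q6 0.25 open 0.0854 F [0.3 1.3 1. ]
turn about tool z deg -0.02  shift cm before turn [-37.49  15.99   0.08]  after turn [-37.49  15.97   0.08]
```

```bash
python3 -m creep '[{"hand":1,"translation":[-5,2.1,0],"delta_rot":[0,0,0]},{"hand":1,"translation":[-5,2.1,0],"delta_rot":[0,0,0]},{"hand":1,"translation":[-5,2.1,0],"delta_rot":[0,0,0]},{"hand":1,"translation":[-5,2.1,0],"delta_rot":[0,0,0]},{"hand":1,"translation":[-5,2.1,0],"delta_rot":[0,0,0]},{"hand":1,"translation":[-5,2.1,0],"delta_rot":[0,0,0]},{"hand":1,"translation":[-4.5,2.1,0],"delta_rot":[0,0,0]},{"hand":1,"translation":[-3,1.3,0],"delta_rot":[0,0,0]}]'
python3 - <<'E'
from station import ctrl
from h import *
o=ctrl.get_obs()
go(o,[.603,-.099,.212],8.7)
p,d=ctrl.get_image('wrist');cv2.imwrite('pics/w1.png',p[:,:,::-1]);c=ctrl.calibration('wrist');np.savez('w1.npz',p=p,d=d,**c)
print(np.round(c['T'],3),c['fx'])
E
```

```text
t: 2.98
tool_pos: [0.6032, -0.0995, 0.2123]
tool_rot: [-2.048, -2.381, 0.001]
contact_force: [-0.8, -0.2, 0.4]
opening: 0.085
t 2.98 pos [ 0.6032 -0.0995  0.2123] tool-y yaw 8.58 tilt 0.07 q6 -0.43 open 0.085 F [-0.8 -0.2  0.4]
turn about tool z deg -0.12  shift cm before turn [ 0.05 -0.01  0.03]  after turn [ 0.05 -0.01  0.03]
[[ 0.989 -0.141 -0.04   0.594]
 [ 0.147  0.952  0.268 -0.034]
 [ 0.    -0.271  0.963  0.374]
 [ 0.     0.     0.     1.   ]] 352.7463634952484
```

View pics/w1.png

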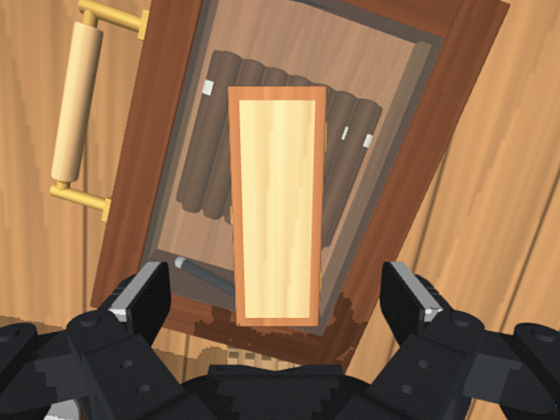

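The wrist view shows the box at (228–326, 86–326) between the fingers, nearly aligned. The bar is at upper left, from (88,25) to (65,180). I'll cross-check both here.

```bash
python3 - <<'E'
from h import *
z=np.load('w1.npz');p,d=z['p'],z['d'];c={k:z[k] for k in('fx','fy','cx','cy','T')}
W=cloud(c,d);Z=W[...,2]
def sel(m,x0,y0,x1,y1):
    r=np.zeros_like(m);r[y0:y1,x0:x1]=m[y0:y1,x0:x1];n,l,s,_=cv2.connectedComponentsWithStats(r.astype(np.uint8));return l==1+np.argmax(s[1:,4])
m=sel((Z>.145)&(Z<.175),200,60,350,340);v,u=np.nonzero(m);P=onplane(c,u,v,.158);print('box',m.sum(),np.round(rect(P),3),np.median(Z[m]).round(3))
m=sel((p[...,0]>195)&(p[...,1]>140),200,60,350,340);v,u=np.nonzero(m);P=onplane(c,u,v,.158);print('boxin',m.sum(),np.round(rect(P),3))
r=(Z>.085)&(Z<.145)&(p[...,2]>55)&(p[...,1]>110)
m=sel(r,45,20,105,185);v,u=np.nonzero(m);P=onplane(c,u,v,.115);print('bar',m.sum(),np.round(rect(P),3),np.median(Z[m]).round(3),u.min(),u.max(),v.min(),v.max())
for uv in [(80,80),(70,140),(90,15),(60,188),(160,60),(130,220)]: print(uv,np.round(W[uv[1],uv[0]],3),p[uv[1],uv[0]])
E
```

```text
box 21926 [ 6.06000e-01 -1.02000e-01  1.59826e+02  5.93940e+01 -8.14940e+01] 0.159
boxin 19722 [ 6.04000e-01 -1.02000e-01  1.58861e+02  5.57490e+01 -8.23710e+01]
bar 3839 [ 4.53000e-01 -5.60000e-02  1.19668e+02  1.70910e+01  7.99570e+01] 0.119 51 99 20 184
(80, 80) [ 0.461 -0.036  0.119] [234 195 139]
(70, 140) [ 0.454 -0.078  0.119] [229 186 131]
(90, 15) [0.465 0.005 0.115] [218 170  91]
(60, 188) [ 0.445 -0.115  0.117] [234 192 101]
(160, 60) [ 0.515 -0.016  0.122] [137  83  55]
(130, 220) [ 0.499 -0.131  0.122] [125  76  49]
```

```bash
python3 -m creep '[{"hand":1,"translation":[-0.1,0.1,2],"delta_rot":[0,0,0]},{"hand":1,"translation":[0,0,2.5],"delta_rot":[0,0,0]},{"hand":1,"translation":[0,0,2],"delta_rot":[0,0,0]},{"hand":1,"translation":[0,0,1.1],"delta_rot":[0,0,0]},{"hand":1,"translation":[0,0,0.3],"delta_rot":[0,0,0]},{"hand":1,"translation":[0,0,0],"delta_rot":[0,0,0]}]' 40
python3 -m creep '[{"hand":0.4,"translation":[0,0,0],"delta_rot":[0,0,0]},{"hand":0.4,"translation":[0,0,0],"delta_rot":[0,0,0]},{"hand":0.4,"translation":[0,0,0],"delta_rot":[0,0,0]},{"hand":0.4,"translation":[0,0,0],"delta_rot":[0,0,0]}]' 40
python3 - <<'E'
from station import ctrl
from h import *
o=ctrl.get_obs()
go(o,[.603,-.099,.212],8.7)
p,d=ctrl.get_image('wrist');cv2.imwrite('pics/w2.png',p[:,:,::-1])
E
```

```text
t: 3.78
tool_pos: [0.6042, -0.0983, 0.1348]
tool_rot: [2.046, 2.383, 0.001]
contact_force: [-0.0, -0.4, 0.4]
opening: 0.0855
t: 4.28
tool_pos: [0.6049, -0.0994, 0.139]
tool_rot: [2.045, 2.38, -0.001]
contact_force: [-6.1, 0.0, 13.9]
opening: 0.034
t 4.28 pos [ 0.6049 -0.0994  0.139 ] tool-y yaw 8.67 tilt 0.21 q6 -0.43 open 0.034 F [-6.1  0.  13.9]
turn about tool z deg -0.03  shift cm before turn [ 0.05 -0.17 -7.3 ]  after turn [ 0.05 -0.17 -7.3 ]
```

View pics/w2.png

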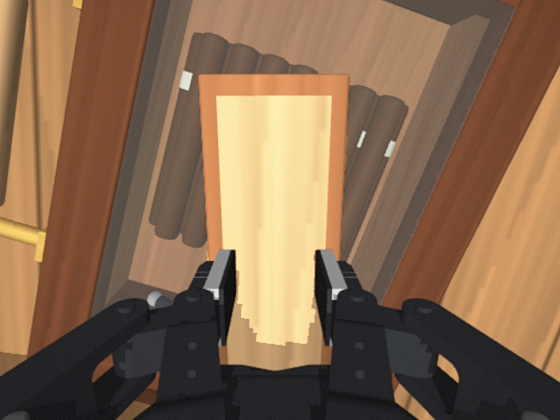

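```bash
python3 - <<'E'
from station import ctrl
from h import *
p,d=ctrl.get_image('wrist');c=ctrl.calibration('wrist');W=cloud(c,d)
for uv in [(275,90),(275,150),(275,250),(275,320),(210,90),(340,90),(228,256),(325,256),(228,300),(232,330),(120,250),(400,250)]: print(uv,np.round(W[uv[1],uv[0]],3),p[uv[1],uv[0]])
p,d=ctrl.get_image('side');cv2.imwrite('pics/s2.png',cv2.resize(p[100:290,170:400,::-1],None,fx=3,fy=3))
E
```

```text
(275, 90) [ 0.594 -0.025  0.158] [218 143  90]
(275, 150) [ 0.597 -0.048  0.16 ] [252 237 175]
(275, 250) [ 0.604 -0.09   0.16 ] [252 232 170]
(275, 320) [ 0.609 -0.124  0.16 ] [251 227 164]
(210, 90) [ 0.569 -0.029  0.159] [214 141  89]
(340, 90) [ 0.618 -0.022  0.159] [213 140  89]
(228, 256) [ 0.585 -0.092  0.169] [103 102 101]
(325, 256) [ 0.623 -0.086  0.17 ] [140 141 139]
(228, 300) [ 0.588 -0.102  0.185] [16 18 17]
(232, 330) [ 0.59  -0.132  0.16 ] [198 157 112]
(120, 250) [ 0.523 -0.118  0.122] [114  99  83]
(400, 250) [ 0.674 -0.096  0.122] [95 81 72]
```

View pics/s2.png

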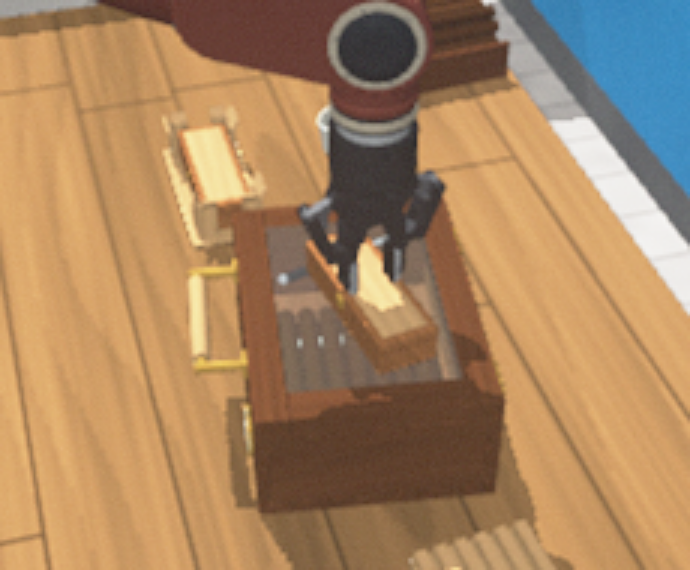

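```bash
python3 - <<'E'
from h import *
z=np.load('w1.npz');p,d=z['p'],z['d'];c={k:z[k] for k in('fx','fy','cx','cy','T')}
W=cloud(c,d)
R=Ro.from_rotvec([-2.048,-2.381,.001]).as_matrix();t=np.array([.6032,-.0995,.2123])
L=(W-t)@R
print('cam in tool',np.round((c['T'][:3,3]-t)@R,3))
for uv in [(150,267),(165,266),(168,285),(120,310),(160,300),(395,266),(385,270),(430,310),(390,290)]: print(uv,np.round(L[uv[1],uv[0]],4))
m=(L[...,2]<.03)&(d>0)
v,u=np.nonzero(m&(np.arange(560)[None]<200)&(np.arange(420)[:,None]<420)); print('max tool z of finger',np.percentile(L[v,u,2],[90,99,99.9]))
E
```

```text
cam in tool [ 0.066  0.001 -0.161]
(150, 267) [ 0.0083 -0.0456 -0.0408]
(165, 266) [ 0.006  -0.042  -0.0351]
(168, 285) [-0.0034 -0.0422 -0.0329]
(120, 310) [ 0.0079 -0.045  -0.0691]
(160, 300) [-0.0036 -0.042  -0.0439]
(395, 266) [ 0.0078  0.0462 -0.0394]
(385, 270) [ 0.0044  0.0438 -0.036 ]
(430, 310) [ 0.0083  0.0463 -0.0702]
(390, 290) [ 0.0001  0.0436 -0.0438]
max tool z of finger [-0.05638338 -0.03667536 -0.03264402]
```

The stated fingertip geometry doesn't match what I see. The wrist depth puts the open tips about 33 mm behind the reported TCP, so the fingers closed on top of the box. I'll lift off, open, check that the box hasn't moved, and go about 3 cm lower.

```bash
python3 -m creep '[{"hand":0.4,"translation":[0,0,-2],"delta_rot":[0,0,0]},{"hand":0.4,"translation":[0,0,-2],"delta_rot":[0,0,0]},{"hand":1,"translation":[0,0,-1],"delta_rot":[0,0,0]},{"hand":1,"translation":[0,0,0],"delta_rot":[0,0,0]},{"hand":1,"translation":[0,0,0],"delta_rot":[0,0,0]}]' 40
python3 - <<'E'
from station import ctrl
from h import *
o=ctrl.get_obs()
go(o,[.6045,-.101,.102],8.7)
p,d=ctrl.get_image('wrist');cv2.imwrite('pics/w3.png',p[:,:,::-1]);c=ctrl.calibration('wrist');W=cloud(c,d);Z=W[...,2]
m=(Z>.145)&(Z<.172);m[:, :150]=0;m[:,420:]=0;m[300:]=m[300:]&(p[300:,:,0]>140)
n,l,s,_=cv2.connectedComponentsWithStats(m.astype(np.uint8));m=l==1+np.argmax(s[1:,4]);v,u=np.nonzero(m);P=onplane(c,u,v,.158);print('box',m.sum(),np.round(rect(P),3),u.min(),u.max(),v.min(),v.max())
E
```

```text
t: 5.05
tool_pos: [0.6034, -0.0981, 0.1834]
tool_rot: [-2.046, -2.382, 0.001]
contact_force: [0.1, 0.2, 0.3]
opening: 0.0849
t 5.05 pos [ 0.6034 -0.0981  0.1834] tool-y yaw 8.67 tilt 0.08 q6 -0.43 open 0.0849 F [0.1 0.2 0.3]
turn about tool z deg -0.03  shift cm before turn [-0.3   0.07  8.14]  after turn [-0.3   0.07  8.14]
box 27671 [ 6.04000e-01 -9.80000e-02  1.58051e+02  5.90930e+01 -8.13360e+01] 219 333 86 354
```

View pics/w3.png

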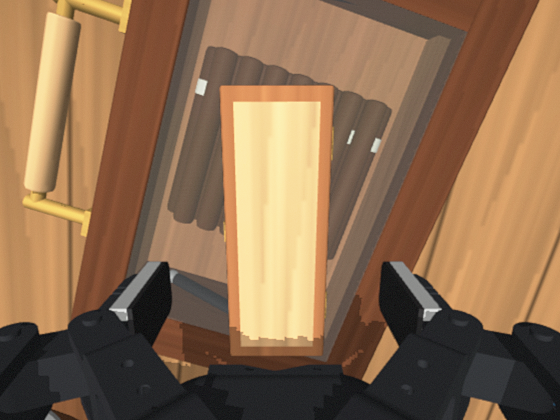

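The box is unmoved, at (220–333, 86–354). Descending now.

```bash
python3 -m creep '[{"hand":1,"translation":[-0.1,0.05,2],"delta_rot":[0,0,0]},{"hand":1,"translation":[0,0,2.5],"delta_rot":[0,0,0]},{"hand":1,"translation":[0,0,2],"delta_rot":[0,0,0]},{"hand":1,"translation":[0,0,1.2],"delta_rot":[0,0,0]},{"hand":1,"translation":[0,0,0.4],"delta_rot":[0,0,0]},{"hand":1,"translation":[0,0,0],"delta_rot":[0,0,0]}]' 40
python3 -m creep '[{"hand":0.55,"translation":[0,0,0],"delta_rot":[0,0,0]},{"hand":0.55,"translation":[0,0,0],"delta_rot":[0,0,0]},{"hand":0.55,"translation":[0,0,0],"delta_rot":[0,0,0]},{"hand":0.55,"translation":[0,0,0],"delta_rot":[0,0,0]}]' 40
python3 - <<'E'
from station import ctrl
from h import *
o=ctrl.get_obs()
go(o,[.603,-.099,.212],8.7)
p,d=ctrl.get_image('wrist');cv2.imwrite('pics/w4.png',p[:,:,::-1])
E
```

```text
t: 5.85
tool_pos: [0.6048, -0.0993, 0.1034]
tool_rot: [2.047, 2.383, 0.0]
contact_force: [1.0, 0.3, 0.7]
opening: 0.0855
t: 6.35
tool_pos: [0.6052, -0.0994, 0.1045]
tool_rot: [2.046, 2.382, 0.001]
contact_force: [-1.3, -0.4, 6.9]
opening: 0.0573
t 6.35 pos [ 0.6052 -0.0994  0.1045] tool-y yaw 8.67 tilt 0.11 q6 -0.44 open 0.0573 F [-1.3 -0.4  6.9]
turn about tool z deg -0.03  shift cm before turn [  0.07  -0.2  -10.75]  after turn [  0.07  -0.2  -10.75]
```

View pics/w4.png

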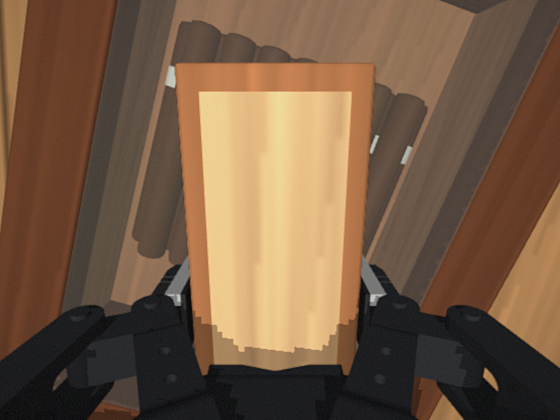

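Gripped at 57 mm opening. Lift, turn, and stop short of the tray to measure it with the wrist camera.

```bash
python3 -m creep '[{"hand":0.5,"translation":[0,0,-0.8],"delta_rot":[0,0,0]},{"hand":0.5,"translation":[0,0,-2],"delta_rot":[0,0,0]},{"hand":0.5,"translation":[0,0,-3],"delta_rot":[0,0,0]},{"hand":0.5,"translation":[0,0,-3],"delta_rot":[0,0,0]},{"hand":0.5,"translation":[0,0,-1.2],"delta_rot":[0,0,3]},{"hand":0.5,"translation":[0,0,0],"delta_rot":[0,0,4]},{"hand":0.5,"translation":[0,0,0],"delta_rot":[0,0,3]}]' 50
python3 - <<'E'
from station import ctrl
from h import *
o=ctrl.get_obs()
go(o,[.5345,.157,.205],-1.27)
E
```

```text
t: 7.28
tool_pos: [0.6046, -0.0992, 0.2043]
tool_rot: [2.249, 2.193, 0.001]
contact_force: [0.3, 0.2, -2.7]
opening: 0.0572
t 7.28 pos [ 0.6046 -0.0992  0.2043] tool-y yaw -1.44 tilt 0.05 q6 -0.26 open 0.0572 F [ 0.3  0.2 -2.7]
turn about tool z deg -0.17  shift cm before turn [25.44 -7.65 -0.08]  after turn [25.46 -7.57 -0.08]
```

```bash
python3 -m creep '[{"hand":0.5,"translation":[2.4,-0.6,0],"delta_rot":[0,0,0]},{"hand":0.5,"translation":[4,-1.2,0],"delta_rot":[0,0,0]},{"hand":0.5,"translation":[4,-1.2,0],"delta_rot":[0,0,0]},{"hand":0.5,"translation":[4,-1.2,0],"delta_rot":[0,0,0]},{"hand":0.5,"translation":[4,-1.2,0],"delta_rot":[0,0,0]},{"hand":0.5,"translation":[4,-1.2,0],"delta_rot":[0,0,0]},{"hand":0.5,"translation":[3,-1,0],"delta_rot":[0,0,0]},{"hand":0.5,"translation":[0,0,0],"delta_rot":[0,0,0]}]'
python3 - <<'E'
from station import ctrl
from h import *
o=ctrl.get_obs()
go(o,[.5345,.287,.205],-1.27)
p,d=ctrl.get_image('wrist');cv2.imwrite('pics/w5.png',p[:,:,::-1]);c=ctrl.calibration('wrist');np.savez('w5.npz',p=p,d=d,**c)
E
```

```text
t: 8.28
tool_pos: [0.533, 0.1592, 0.2036]
tool_rot: [-2.242, -2.2, -0.001]
contact_force: [0.2, -1.0, -2.6]
opening: 0.0571
t 8.28 pos [0.533  0.1592 0.2036] tool-y yaw -1.06 tilt 0.04 q6 0.17 open 0.0571 F [ 0.2 -1.  -2.6]
turn about tool z deg 0.21  shift cm before turn [12.78 -0.09 -0.13]  after turn [12.78 -0.14 -0.13]
```

View pics/w5.png

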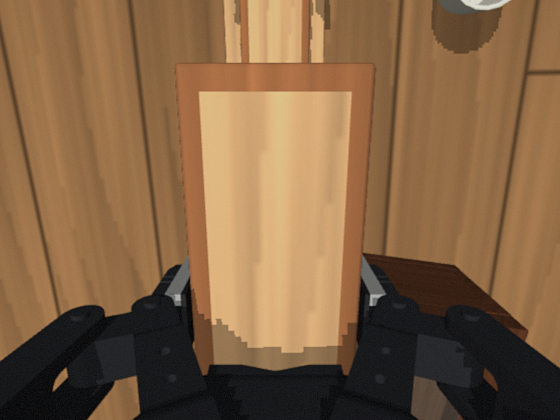

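```bash
python3 - <<'E'
from h import *
z=np.load('w5.npz');p,d=z['p'],z['d'];c={k:z[k] for k in('fx','fy','cx','cy','T')}
cv2.imwrite('pics/w5z.png',cv2.resize(p[0:80,160:400,::-1],None,fx=3.3,fy=3.3,interpolation=cv2.INTER_NEAREST))
# held box top outline
W=cloud(c,d);Z=W[...,2];print(Z[150,280],Z[75,280],Z[30,280])
for r in (5,20,35,50):
    print(r,[(u,*[int(q) for q in p[r,u]],round(float(Z[r,u]),3)) for u in list(range(236,254,2))+list(range(298,318,2))])
E
```

```text
0.2582746722787035 0.25798061724718147 0.044633807316992735
5 [(236, 134, 106, 74, 0.007), (238, 134, 107, 75, 0.365), (240, 150, 96, 61, 0.043), (242, 172, 111, 69, 0.042), (244, 166, 108, 68, 0.042), (246, 160, 103, 63, 0.041), (248, 208, 173, 119, 0.044), (250, 219, 185, 129, 0.042), (252, 216, 181, 126, 0.043), (298, 208, 163, 114, 0.043), (300, 216, 171, 121, 0.044), (302, 179, 125, 83, 0.043), (304, 162, 105, 67, 0.042), (306, 157, 101, 62, 0.044), (308, 145, 94, 59, 0.043), (310, 124, 96, 67, 0.005), (312, 139, 109, 76, 0.006), (314, 218, 173, 122, 0.006), (316, 138, 109, 76, 0.007)]
20 [(236, 128, 101, 69, 0.007), (238, 139, 110, 77, 0.007), (240, 134, 91, 58, 0.043), (242, 173, 113, 70, 0.042), (244, 168, 108, 69, 0.044), (246, 162, 105, 64, 0.042), (248, 198, 158, 108, 0.046), (250, 220, 183, 129, 0.042), (252, 220, 185, 131, 0.043), (298, 210, 164, 117, 0.044), (300, 214, 170, 119, 0.043), (302, 172, 116, 74, 0.044), (304, 161, 105, 65, 0.042), (306, 155, 101, 62, 0.042), (308, 143, 90, 56, 0.042), (310, 126, 98, 69, 0.007), (312, 217, 171, 119, 0.007), (314, 215, 170, 120
[... 427 characters left out ...]
, 63, 0.043), (308, 135, 88, 54, 0.042), (310, 126, 101, 71, 0.006), (312, 191, 151, 107, 0.007), (314, 215, 171, 119, 0.007), (316, 217, 172, 121, 0.005)]
50 [(236, 205, 163, 115, 0.007), (238, 214, 170, 119, 0.007), (240, 192, 152, 105, 0.006), (242, 162, 103, 65, 0.043), (244, 172, 113, 71, 0.042), (246, 164, 105, 65, 0.042), (248, 172, 117, 75, 0.043), (250, 223, 186, 131, 0.044), (252, 220, 184, 129, 0.044), (298, 208, 166, 117, 0.043), (300, 212, 169, 119, 0.043), (302, 167, 110, 69, 0.042), (304, 161, 105, 67, 0.044), (306, 157, 100, 62, 0.043), (308, 133, 85, 53, 0.043), (310, 143, 113, 79, 0.006), (312, 218, 171, 120, 0.006), (314, 215, 171, 120, 0.007), (316, 220, 175, 122, 0.007)]
```

View pics/w5z.png

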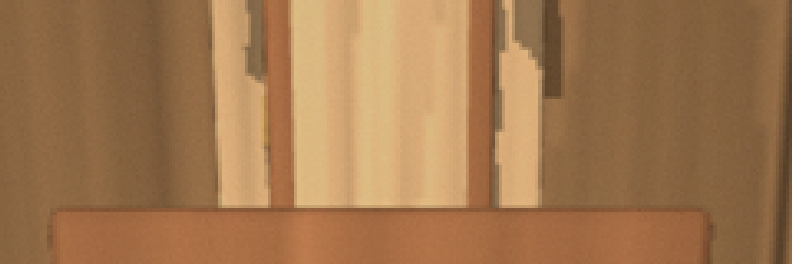

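```bash
python3 - <<'E'
from h import *
z=np.load('w5.npz');p,d=z['p'],z['d'];c={k:z[k] for k in('fx','fy','cx','cy','T')}
rows=np.arange(2,60,3);W=cloud(c,d);Z=W[...,2]
Lf=[];Rt=[]
for r in rows:
    k=np.nonzero((Z[r]>.03)&(Z[r]<.05)&(np.arange(560)>237)&(np.arange(560)<313)&(p[r,:,0]-p[r,:,2].astype(int)>38))[0];Lf.append(k.min()-.5);Rt.append(k.max()+.5)
A=onplane(c,np.array(Lf),rows,.042);B=onplane(c,np.array(Rt),rows,.042);M=(A+B)/2
print('width',np.linalg.norm((B-A)[:,:2],axis=1).mean());k=np.polyfit(M[:,1],M[:,0],1);print('tray x at y=.287:',np.polyval(k,.287),'long axis deg',90-np.degrees(np.arctan(k[0])), 'y range',M[:,1].min(),M[:,1].max())
for E,n in((A,'A'),(B,'B')):k=np.polyfit(E[:,1],E[:,0],1);print(n,np.polyval(k,.287),90-np.degrees(np.arctan(k[0])))
# held box top
m=(Z>.24)&(Z<.275);zt=.2575
Lf=[];Rt=[];rows=np.arange(75,240,6)
for r in rows:
    k=np.nonzero(m[r]&(np.arange(560)>150)&(np.arange(560)<400))[0];Lf.append(k.min()-.5);Rt.append(k.max()+.5)
A=onplane(c,np.array(Lf),rows,zt);B=onplane(c,np.array(Rt),rows,zt);M=(A+B)/2
print('w',np.linalg.norm((B-A)[:,:2],axis=1).mean());k=np.polyfit(M[:,1],M[:,0],1);print('held x at y=.159',np.polyval(k,.159),'axis',90-np.degrees(np.arctan(k[0])))
v=[np.nonzero(m[:200,u])[0].min() for u in range(200,350,10)];E=onplane(c,np.arange(200,350,10),np.array(v)-.5,zt);print('held far edge y at mid',np.median(E[:,1]),'-> centre y',np.median(E[:,1])-.08)
E
```

```text
width 0.05814328976316237
tray x at y=.287: 0.5358107908265799 long axis deg 89.06872247208695 y range 0.2660469441395272 0.30943426622895565
A 0.5067409958197046 89.26161775025494
B 0.5648846055342612 88.87666726709405
w 0.057407173619818785
held x at y=.159 0.533582561348059 axis 88.8175435717159
held far edge y at mid 0.23855488125253532 -> centre y 0.1585548812525353
```

```bash
python3 -m creep '[{"hand":0.5,"translation":[2.3,0,0],"delta_rot":[0,0,0]},{"hand":0.5,"translation":[3.5,0,0],"delta_rot":[0,0,0]},{"hand":0.5,"translation":[3.5,0,2],"delta_rot":[0,0,0]},{"hand":0.5,"translation":[2.5,0,3],"delta_rot":[0,0,0]},{"hand":0.5,"translation":[1.05,-0.06,3],"delta_rot":[0,0,0]},{"hand":0.5,"translation":[0,0,3],"delta_rot":[0,0,0]},{"hand":0.5,"translation":[0,0,2],"delta_rot":[0,0,0]},{"hand":0.5,"translation":[0,0,0],"delta_rot":[0,0,0]}]'
python3 - <<'E'
from station import ctrl
from h import *
o=ctrl.get_obs()
go(o,[.5346,.2877,.0245],-1.1)
p,d=ctrl.get_image('wrist');cv2.imwrite('pics/w6.png',p[:,:,::-1])
p,d=ctrl.get_image('side');cv2.imwrite('pics/s6.png',cv2.resize(p[90:240,170:350,::-1],None,fx=4,fy=4))
E
```

```text
t: 9.32
tool_pos: [0.5356, 0.2839, 0.0713]
tool_rot: [-2.247, -2.194, 0.006]
contact_force: [-0.6, 0.4, -2.3]
opening: 0.0573
t 9.32 pos [0.5356 0.2839 0.0713] tool-y yaw -1.37 tilt 0.23 q6 0.39 open 0.0573 F [-0.6  0.4 -2.3]
turn about tool z deg -0.27  shift cm before turn [ 0.38 -0.09  4.68]  after turn [ 0.38 -0.09  4.68]
```

View pics/w6.png

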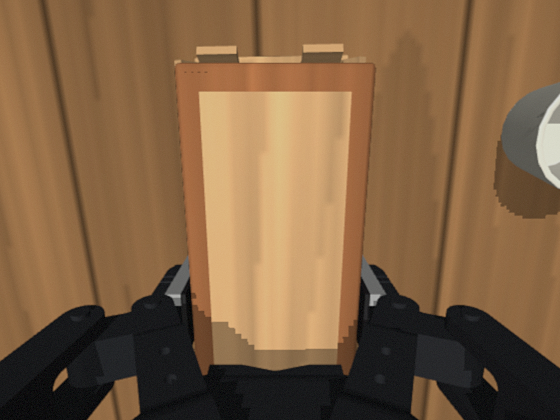

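View pics/s6.png

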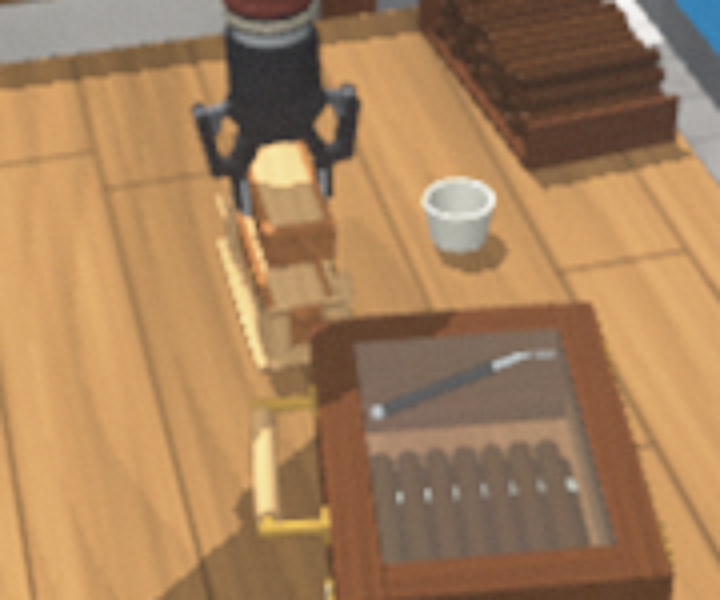

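The box hangs above the tray, with the far guide tips at (197–238, 50) and (303–344, 50). I'll check the lateral alignment numerically.

```bash
python3 - <<'E'
from station import ctrl
from h import *
o=ctrl.get_obs();go(o,[.5346,.2877,.0245],-1.1)
p,d=ctrl.get_image('wrist');c=ctrl.calibration('wrist');print(c['cx'],c['cy'])
W=cloud(c,d)
R=Ro.from_rotvec(o['tool_rot']).as_matrix();L=(W-o['tool_pos'])@R
cv2.imwrite('pics/w7.png',cv2.resize(p[30:90,150:400,::-1],None,fx=3.2,fy=3.2,interpolation=cv2.INTER_NEAREST))
for r in (47,50,54):
  Z=W[r,:,2]
  k=np.nonzero((Z>.045)&(Z<.07))[0];print(r,k.min() if len(k) else None,k.max() if len(k) else None,len(k))
  if len(k): print(np.round(W[r,k.min()],4),np.round(W[r,k.max()],4), 'tool y', L[r,k.min(),1],L[r,k.max(),1])
r=75;k=np.nonzero((W[r,:,2]>.1)&(W[r,:,2]<.14)&(np.arange(560)>150)&(np.arange(560)<400))[0];print(k.min(),k.max(),L[r,k.min()],L[r,k.max()])
E
```

```text
t 9.43 pos [0.5377 0.2848 0.0743] tool-y yaw -1.36 tilt 0.09 q6 0.39 open 0.0572 F [-0.2  0.8 -2.4]
turn about tool z deg -0.26  shift cm before turn [ 0.28 -0.32  4.98]  after turn [ 0.28 -0.32  4.98]
274.9308646214226 206.1744201627204
47 None None 0
50 193 336 79
[0.5028 0.3799 0.0603] [0.5686 0.3781 0.0616] tool y -0.037152480233681576 0.028671387345448114
54 193 336 79
[0.5029 0.378  0.0615] [0.5685 0.3763 0.0624] tool y -0.03700161297797655 0.02862152732736726
175 374 [ 0.07761431 -0.02846343 -0.05338093] [ 0.07745638  0.02886035 -0.05502565]
```

View pics/w7.png

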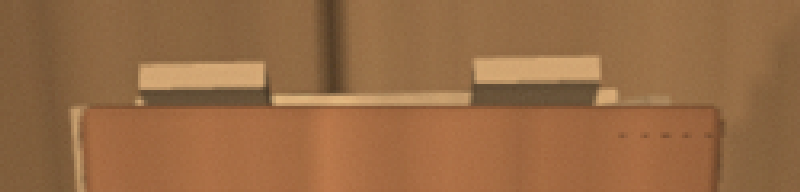

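```bash
python3 -m creep '[{"hand":0.5,"translation":[0.28,-0.3,0],"delta_rot":[0,0,-0.2]},{"hand":0.5,"translation":[0,0,0],"delta_rot":[0,0,0]},{"hand":0.5,"translation":[0,0,1],"delta_rot":[0,0,0]},{"hand":0.5,"translation":[0,0,0.8],"delta_rot":[0,0,0]},{"hand":0.5,"translation":[0,0,0],"delta_rot":[0,0,0]}]'
python3 - <<'E'
from station import ctrl
from h import *
o=ctrl.get_obs();go(o,[.5346,.2877,.0245],-1.1)
E
```

```text
t: 10.1
tool_pos: [0.5328, 0.2874, 0.0534]
tool_rot: [-2.242, -2.198, 0.004]
contact_force: [0.8, -0.2, -3.4]
opening: 0.0573
t 10.1 pos [0.5328 0.2874 0.0534] tool-y yaw -1.14 tilt 0.17 q6 0.39 open 0.0573 F [ 0.8 -0.2 -3.4]
turn about tool z deg -0.04  shift cm before turn [0.04 0.19 2.89]  after turn [0.04 0.19 2.89]
```

```bash
for i in 1 2; do python3 -m creep '[{"hand":0.5,"translation":[0,0,0],"delta_rot":[0,0,0]}]' | sed -n 2p; done
python3 - <<'E'
from station import ctrl
from h import *
o=ctrl.get_obs();go(o,[.5346,.2877,.0245],-1.1)
E
```

```text
tool_pos: [0.5338, 0.2878, 0.055]
tool_pos: [0.5342, 0.2879, 0.0555]
t 10.35 pos [0.5342 0.2879 0.0555] tool-y yaw -1.13 tilt 0.04 q6 0.39 open 0.0572 F [-0.1  0.7 -3.5]
turn about tool z deg -0.03  shift cm before turn [-0.02  0.04  3.1 ]  after turn [-0.02  0.04  3.1 ]
```

```bash
python3 -m creep '[{"hand":0.5,"translation":[0,0,0.5],"delta_rot":[0,0,0]},{"hand":0.5,"translation":[0,0,0.6],"delta_rot":[0,0,0]},{"hand":0.5,"translation":[0,0,0.6],"delta_rot":[0,0,0]},{"hand":0.5,"translation":[0,0,0.6],"delta_rot":[0,0,0]},{"hand":0.5,"translation":[0,0,0.3],"delta_rot":[0,0,0]},{"hand":0.5,"translation":[0,0,0],"delta_rot":[0,0,0]},{"hand":0.5,"translation":[0,0,0],"delta_rot":[0,0,0]}]'
python3 -m creep '[{"hand":0.5,"translation":[0,0,0.3],"delta_rot":[0,0,0]},{"hand":0.5,"translation":[0,0,0.2],"delta_rot":[0,0,0]},{"hand":0.5,"translation":[0,0,0],"delta_rot":[0,0,0]}]'
```

```text
t: 11.22
tool_pos: [0.534, 0.2878, 0.0294]
tool_rot: [2.243, 2.199, 0.0]
contact_force: [-0.5, -0.3, -2.8]
opening: 0.0574
t: 11.6
tool_pos: [0.5342, 0.2878, 0.0246]
tool_rot: [2.243, 2.199, 0.0]
contact_force: [-0.2, -1.8, 0.7]
opening: 0.0571
```

```bash
python3 -m creep '[{"hand":0.5,"translation":[0,0,0.1],"delta_rot":[0,0,0]},{"hand":0.5,"translation":[0,0,0],"delta_rot":[0,0,0]},{"hand":0.75,"translation":[0,0,0],"delta_rot":[0,0,0]},{"hand":0.85,"translation":[0,0,0],"delta_rot":[0,0,0]},{"hand":0.9,"translation":[0,0,0],"delta_rot":[0,0,0]},{"hand":0.95,"translation":[0,0,0],"delta_rot":[0,0,0]}]'
python3 - <<'E'
from station import ctrl
from h import *
o=ctrl.get_obs();go(o,[.5346,.2877,.12],-1.1)
p,d=ctrl.get_image('wrist');cv2.imwrite('pics/w8.png',p[:,:,::-1])
c=ctrl.calibration('wrist');W=cloud(c,d);print(W[150,275],W[100,275],W[220,275])
E
```

```text
t: 12.35
tool_pos: [0.5339, 0.2879, 0.0231]
tool_rot: [-2.243, -2.199, -0.0]
contact_force: [0.2, -0.1, 0.4]
opening: 0.0811
t 12.35 pos [0.5339 0.2879 0.0231] tool-y yaw -1.13 tilt 0.01 q6 0.39 open 0.0811 F [ 0.2 -0.1  0.4]
turn about tool z deg -0.03  shift cm before turn [-0.02  0.07 -9.69]  after turn [-0.02  0.07 -9.69]
[0.53516687 0.3441139  0.08035602] [0.53531826 0.35610009 0.18463453] [0.53472643 0.32235874 0.07984214]
```

View pics/w8.png

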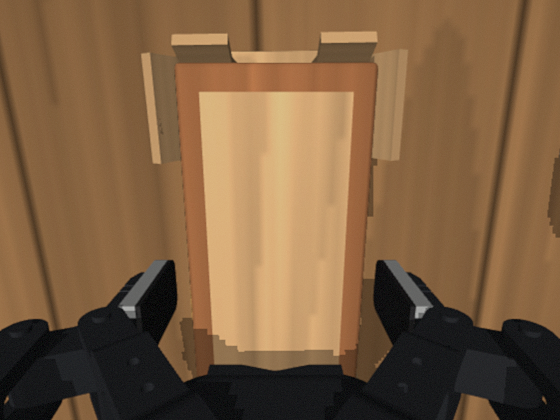

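Released. The box sits between the guides with its top at about 79 mm. Retreating up, then to above the bar.

```bash
python3 -m creep '[{"hand":0.97,"translation":[0,0,-1],"delta_rot":[0,0,0]},{"hand":1,"translation":[0,0,-2.5],"delta_rot":[0,0,0]},{"hand":1,"translation":[0,0,-4],"delta_rot":[0,0,2]},{"hand":1,"translation":[0,0,-4.5],"delta_rot":[0,0,3]},{"hand":1,"translation":[0,0,-4.5],"delta_rot":[0,0,3.3]},{"hand":1,"translation":[0,0,-1.5],"delta_rot":[0,0,0]}]'
python3 - <<'E'
from station import ctrl
from h import *
o=ctrl.get_obs();go(o,[.452,-.07,.205],-9.4)
E
```

```text
t: 13.15
tool_pos: [0.5357, 0.2886, 0.2082]
tool_rot: [2.394, 2.03, 0.011]
contact_force: [0.1, -0.1, 0.8]
opening: 0.0855
t 13.15 pos [0.5357 0.2886 0.2082] tool-y yaw -9.41 tilt 0.42 q6 0.54 open 0.0855 F [ 0.1 -0.1  0.8]
turn about tool z deg -0.01  shift cm before turn [-36.74  -2.4    0.17]  after turn [-36.74  -2.4    0.17]
```

```bash
python3 -m creep '[{"hand":1,"translation":[-3,-0.2,0],"delta_rot":[0,0,0]},{"hand":1,"translation":[-5,-0.3,0],"delta_rot":[0,0,0]},{"hand":1,"translation":[-5.5,-0.4,0],"delta_rot":[0,0,0]},{"hand":0.9,"translation":[-5.5,-0.4,0],"delta_rot":[0,0,0]},{"hand":0.8,"translation":[-5.5,-0.4,0],"delta_rot":[0,0,0]},{"hand":0.7,"translation":[-5.5,-0.4,0],"delta_rot":[0,0,0]},{"hand":0.6,"translation":[-4.2,-0.3,0],"delta_rot":[0,0,0]},{"hand":0.5,"translation":[-2.5,0,0],"delta_rot":[0,0,0]}]'
python3 -m creep '[{"hand":0.5,"translation":[0,0,0],"delta_rot":[0,0,0]},{"hand":0.5,"translation":[0,0,0],"delta_rot":[0,0,0]}]'
python3 - <<'E'
from station import ctrl
from h import *
o=ctrl.get_obs();go(o,[.452,-.055,.205],-9.4)
p,d=ctrl.get_image('wrist');c=ctrl.calibration('wrist');cv2.imwrite('pics/w9.png',p[:,:,::-1]);np.savez('w9.npz',p=p,d=d,**c)
p,d=ctrl.get_image('top');c=ctrl.calibration('top');cv2.imwrite('pics/t9.png',cv2.resize(p[130:275,90:350,::-1],None,fx=3,fy=3,interpolation=cv2.INTER_NEAREST))
W=cloud(c,d);Z=W[...,2]
m=np.zeros(Z.shape,bool);m[205:250,95:180]=(Z>.068)[205:250,95:180];v,u=np.nonzero(m);print('box',m.sum(),np.round(rect(onplane(c,u,v,.078)),4),np.median(Z[m]),Z[m].std())
m[:]=0;m[212:245,104:172]=((p[...,0]>195)&(p[...,1]>140)&(Z>.065))[212:245,104:172];v,u=np.nonzero(m);print('inner',m.sum(),np.round(rect(onplane(c,u,v,.078)),4))
E
```

```text
t: 14.15
tool_pos: [0.4489, -0.0718, 0.2021]
tool_rot: [-2.397, -2.029, 0.001]
contact_force: [0.0, -0.6, -0.2]
opening: 0.0428
t: 14.4
tool_pos: [0.4499, -0.0697, 0.2026]
tool_rot: [-2.395, -2.031, 0.0]
contact_force: [0.7, -0.3, 0.2]
opening: 0.0427
t 14.4 pos [ 0.4499 -0.0697  0.2026] tool-y yaw -9.4 tilt 0.07 q6 -0.15 open 0.0427 F [ 0.7 -0.3  0.2]
turn about tool z deg 0.0  shift cm before turn [ 1.48 -0.03 -0.24]  after turn [ 1.48 -0.03 -0.24]
box 1457 [  0.5228   0.2696 195.7117  85.6667 -88.7475] 0.07919841886871648 0.1179722734956657
inner 959 [  0.5232   0.2835 153.1764  61.5864  88.7421]
```

View pics/w9.png

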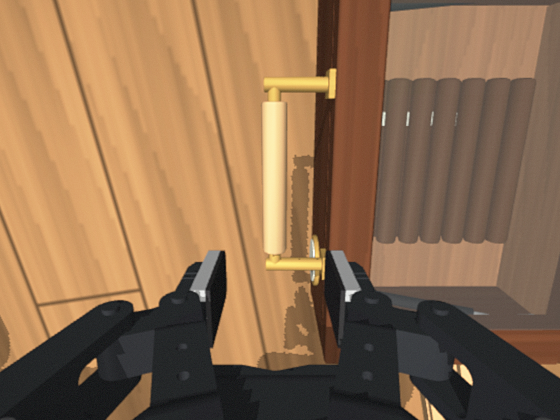

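View pics/t9.png

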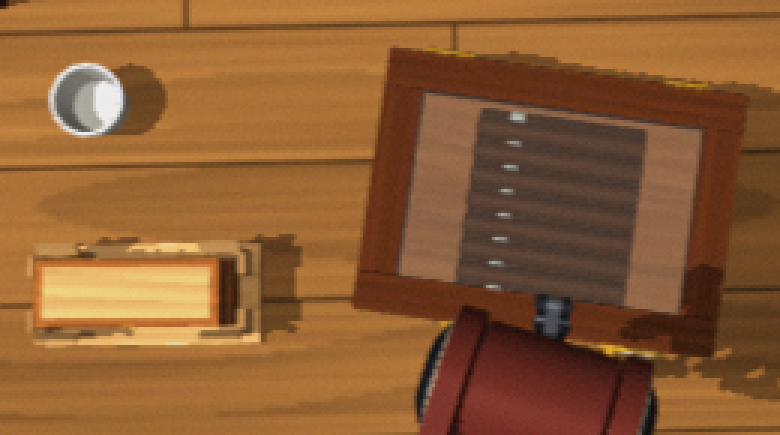

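The bar is between the fingers' lanes at (263–287, 100–255), and the box is seen in the tray. I'll verify the box's position with a cleaner mask and measure the bar.

```bash
python3 - <<'E'
from station import ctrl
from h import *
p,d=ctrl.get_image('top');c=ctrl.calibration('top')
def big(m):
    n,l,s,_=cv2.connectedComponentsWithStats(cv2.morphologyEx(m.astype(np.uint8),cv2.MORPH_OPEN,np.ones((3,3))));return l==1+np.argmax(s[1:,4])
m=np.zeros(d.shape,bool);m[214:242,100:168]=((p[...,0]>200)&(p[...,1]>150))[214:242,100:168];m=big(m);v,u=np.nonzero(m)
P=onplane(c,u,v,.078);print('top-box inner',m.sum(),np.round(rect(P),4),P.mean(0).round(4))
for n in('w9.npz',):
    z=np.load(n);p,d=z['p'],z['d'];c={k:z[k] for k in('fx','fy','cx','cy','T')};W=cloud(c,d);Z=W[...,2]
    m=np.zeros(d.shape,bool);m[95:258,255:295]=((Z>.085)&(Z<.14)&(p[...,2]>100)&(p[...,0]>190))[95:258,255:295];m=big(m);v,u=np.nonzero(m)
    print('bar',m.sum(),u.min(),u.max(),v.min(),v.max(),'ztop',np.percentile(Z[m],[5,50,95]))
    P=onplane(c,u,v,.114);print(np.round(rect(P),4),P.mean(0).round(4))
    for r in (110,170,240): print(r,np.round(W[r,275],3), np.round(W[r,345],3))
    for u in (318,322,326,330,334,338): print(u,np.round(W[170,u],3),p[170,u])
E
```

```text
top-box inner 952 [  0.5336   0.2886 142.6027  41.102   88.7285] [0.5335 0.2885 0.078 ]
bar 3291 262 284 95 254 ztop [0.1163503  0.11983381 0.12145803]
[ 4.516000e-01 -5.100000e-02  1.161735e+02  1.554300e+01  8.019640e+01] [ 0.452  -0.0484  0.114 ]
110 [ 0.461 -0.004  0.121] [ 0.507 -0.011  0.124]
170 [ 0.454 -0.043  0.12 ] [ 0.502 -0.051  0.123]
240 [ 0.446 -0.094  0.121] [ 0.496 -0.102  0.124]
318 [ 0.491 -0.062  0.047] [61 38 24]
322 [ 0.492 -0.058  0.074] [70 45 31]
326 [ 0.492 -0.054  0.098] [67 41 27]
330 [ 0.493 -0.05   0.116] [64 38 26]
334 [ 0.495 -0.05   0.123] [135  82  56]
338 [ 0.498 -0.05   0.123] [138  84  55]
```

```bash
python3 - <<'E'
from station import ctrl
from h import *
o=ctrl.get_obs();go(o,[.452,-.052,.077],-9.7)
E
python3 -m creep '[{"hand":0.42,"translation":[1.8,0,0],"delta_rot":[0,0,0.3]},{"hand":0.42,"translation":[0,-0.05,2],"delta_rot":[0,0,0]},{"hand":0.42,"translation":[0,0,2.5],"delta_rot":[0,0,0]},{"hand":0.42,"translation":[0,0,0],"delta_rot":[0,0,0]},{"hand":0.42,"translation":[0,0,0],"delta_rot":[0,0,0]}]'
python3 - <<'E'
from station import ctrl
from h import *
o=ctrl.get_obs();go(o,[.452,-.052,.077],-9.7)
p,d=ctrl.get_image('wrist');cv2.imwrite('pics/w10.png',p[:,:,::-1])
E
```

```text
t 14.55 pos [ 0.4501 -0.0694  0.2029] tool-y yaw -9.33 tilt 0.03 q6 -0.15 open 0.0427 F [-0.4  1.2  0.3]
turn about tool z deg 0.37  shift cm before turn [ 1.74 -0.09 12.59]  after turn [ 1.74 -0.1  12.59]
t: 15.18
tool_pos: [0.4525, -0.0525, 0.1582]
tool_rot: [-2.402, -2.025, 0.0]
contact_force: [-0.2, 0.0, -0.1]
opening: 0.0361
t 15.18 pos [ 0.4525 -0.0525  0.1582] tool-y yaw -9.72 tilt 0.01 q6 -0.11 open 0.0361 F [-0.2  0.  -0.1]
turn about tool z deg -0.02  shift cm before turn [ 0.04 -0.06  8.12]  after turn [ 0.04 -0.06  8.12]
```

View pics/w10.png

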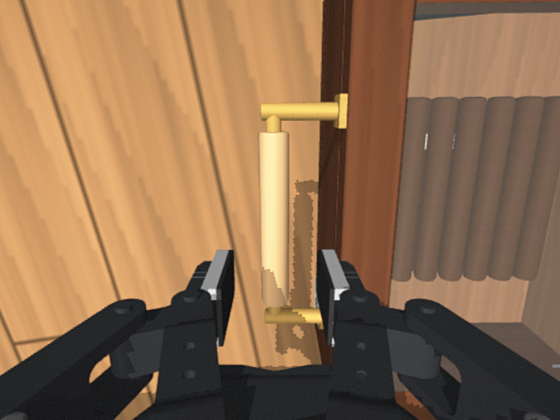

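Bar at columns 261–288, centred between the fingers. Descend and grip.

```bash
python3 -m creep '[{"hand":0.42,"translation":[0,-0.05,2],"delta_rot":[0,0,0]},{"hand":0.42,"translation":[0,0,2.5],"delta_rot":[0,0,0]},{"hand":0.42,"translation":[0,0,2],"delta_rot":[0,0,0]},{"hand":0.42,"translation":[0,0,1.2],"delta_rot":[0,0,0]},{"hand":0.42,"translation":[0,0,0.4],"delta_rot":[0,0,0]},{"hand":0.42,"translation":[0,0,0],"delta_rot":[0,0,0]}]' 
python3 - <<'E'
from station import ctrl
from h import *
o=ctrl.get_obs();go(o,[.452,-.052,.077],-9.7)
p,d=ctrl.get_image('wrist');cv2.imwrite('pics/w11.png',p[:,:,::-1])
E
```

```text
t: 15.98
tool_pos: [0.4525, -0.0525, 0.0778]
tool_rot: [2.401, 2.025, 0.001]
contact_force: [-0.5, -1.0, 0.4]
opening: 0.0357
t 15.97 pos [ 0.4525 -0.0525  0.0778] tool-y yaw -9.73 tilt 0.05 q6 -0.11 open 0.0357 F [-0.5 -1.   0.4]
turn about tool z deg -0.03  shift cm before turn [ 0.04 -0.06  0.08]  after turn [ 0.04 -0.06  0.08]
```

View pics/w11.png

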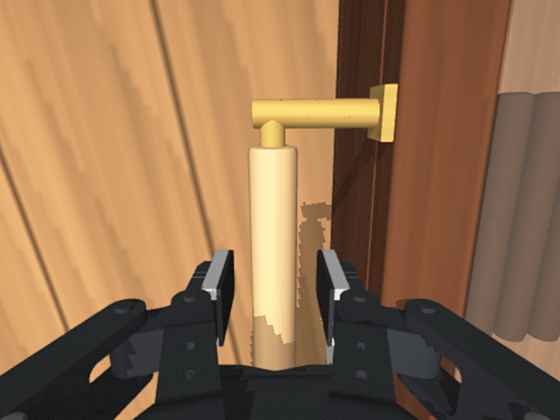

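The fingers straddle the bar at columns 249–298. Closing with 60 N.

```bash
python3 -m creep '[{"hand":0.1,"translation":[0,0,0],"delta_rot":[0,0,0]},{"hand":0.1,"translation":[0,0,0],"delta_rot":[0,0,0]},{"hand":0.1,"translation":[0,0,0],"delta_rot":[0,0,0]},{"hand":0.1,"translation":[0,0,0],"delta_rot":[0,0,0]}]' 60
python3 - <<'E'
from station import ctrl
from h import *
o=ctrl.get_obs();go(o,[.452,-.052,.077],-9.7)
u=np.array([np.cos(np.radians(-9.7)),np.sin(np.radians(-9.7))])
a0=0
prev=None
for th in np.arange(0,.9,.05):
    h=-.26*np.cos(th)+.011*np.sin(th)+.26; v=.26*np.sin(th)+.011*np.cos(th)-.011
    print(round(th,3),'ty',round(h*100,2),'tz',round(-v*100,2), '' if prev is None else ('step',round((h-prev[0])*100,2),round(-(v-prev[1])*100,2)));prev=(h,v)
E
```

```text
t: 16.52
tool_pos: [0.4521, -0.0524, 0.0782]
tool_rot: [-2.402, -2.025, 0.001]
contact_force: [-4.5, -0.1, 5.2]
opening: 0.016
t 16.52 pos [ 0.4521 -0.0524  0.0782] tool-y yaw -9.71 tilt 0.02 q6 -0.11 open 0.016 F [-4.5 -0.1  5.2]
turn about tool z deg -0.01  shift cm before turn [ 0.04 -0.01  0.12]  after turn [ 0.04 -0.01  0.12]
0.0 ty 0.0 tz -0.0 
0.05 ty 0.09 tz -1.3 ('step', np.float64(0.09), np.float64(-1.3))
0.1 ty 0.24 tz -2.59 ('step', np.float64(0.15), np.float64(-1.29))
0.15 ty 0.46 tz -3.87 ('step', np.float64(0.22), np.float64(-1.28))
0.2 ty 0.74 tz -5.14 ('step', np.float64(0.28), np.float64(-1.27))
0.25 ty 1.08 tz -6.4 ('step', np.float64(0.34), np.float64(-1.25))
0.3 ty 1.49 tz -7.63 ('step', np.float64(0.41), np.float64(-1.24))
0.35 ty 1.95 tz -8.85 ('step', np.float64(0.47), np.float64(-1.21))
0.4 ty 2.48 tz -10.04 ('step', np.float64(0.53), np.float64(-1.19))
0.45 ty 3.07 tz -11.2 ('step', np.float64(0.59), np.float64(-1.16))
0.5 ty 3.71 tz -12.33 ('step', np.float64(0.64), np.float64(-1.13))
0.55 ty 4.41 tz -13.43 ('step', np.float64(0.7), np.float64(-1.1))
0.6 ty 5.16 tz -14.49 ('step', np.float64(0.75), np.float64(-1.06))
0.65 ty 5.97 tz -15.51 ('step', np.float64(0.81), np.float64(-1.02))
0.7 ty 6.82 tz -16.49 ('step', np.float64(0.86), np.float64(-0.98))
0.75 ty 7.73 tz -17.43 ('step', np.float64(0.9), np.float64(-0.94))
0.8 ty 8.67 tz -18.32 ('step', np.float64(0.95), np.float64(-0.89))
0.85 ty 9.67 tz -19.16 ('step', np.float64(0.99), np.float64(-0.84))
```

```bash
python3 -m creep '[{"hand":0.1,"translation":[0,0.05,-0.7],"delta_rot":[0,0,0]},{"hand":0.1,"translation":[0,0.05,-0.6],"delta_rot":[0,0,0]},{"hand":0.1,"translation":[0,0.14,-1.3],"delta_rot":[0,0,0]},{"hand":0.1,"translation":[0,0.22,-1.28],"delta_rot":[0,0,0]},{"hand":0.1,"translation":[0,0.28,-1.27],"delta_rot":[0,0,0]},{"hand":0.1,"translation":[0,0,0],"delta_rot":[0,0,0]},{"hand":0.1,"translation":[0,0,0],"delta_rot":[0,0,0]}]' 60
python3 - <<'E'
from station import ctrl
from h import *
o=ctrl.get_obs();go(o,[.452,-.052,.077],-9.7)
p,d=ctrl.get_image('wrist');cv2.imwrite('pics/w12.png',p[:,:,::-1])
E
```

```text
t: 17.4
tool_pos: [0.4589, -0.0535, 0.1283]
tool_rot: [-2.401, -2.025, 0.001]
contact_force: [-1.3, -0.6, -3.8]
opening: 0.0158
t 17.4 pos [ 0.4589 -0.0535  0.1283] tool-y yaw -9.73 tilt 0.05 q6 -0.11 open 0.0158 F [-1.3 -0.6 -3.8]
turn about tool z deg -0.03  shift cm before turn [ 0.03 -0.7   5.13]  after turn [ 0.03 -0.7   5.13]
```

View pics/w12.png

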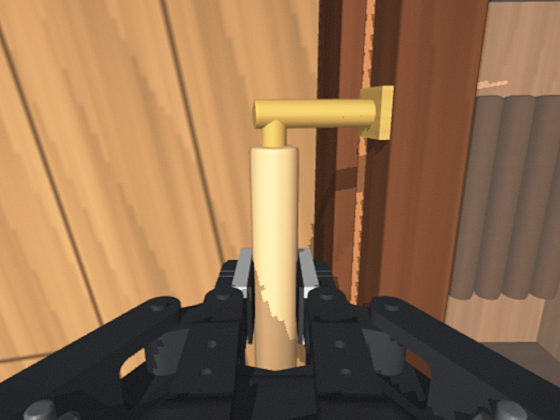

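The bar is held firmly between the pads and the lid has come off its rim. Continuing along the arc.

```bash
python3 -m creep '[{"hand":0.1,"translation":[0,0.34,-1.25],"delta_rot":[0,0,0]},{"hand":0.1,"translation":[0,0.41,-1.24],"delta_rot":[0,0,0]},{"hand":0.1,"translation":[0,0.47,-1.21],"delta_rot":[0,0,0]},{"hand":0.1,"translation":[0,0.53,-1.19],"delta_rot":[0,0,0]},{"hand":0.1,"translation":[0,0.59,-1.16],"delta_rot":[0,0,0]},{"hand":0.1,"translation":[0,0,0],"delta_rot":[0,0,0]},{"hand":0.1,"translation":[0,0,0],"delta_rot":[0,0,0]}]'
python3 -m creep '[{"hand":0.1,"translation":[0,0.64,-1.13],"delta_rot":[0,0,0]},{"hand":0.1,"translation":[0,0.7,-1.1],"delta_rot":[0,0,0]},{"hand":0.1,"translation":[0,0.75,-1.06],"delta_rot":[0,0,0]},{"hand":0.1,"translation":[0,0.81,-1.02],"delta_rot":[0,0,0]},{"hand":0.1,"translation":[0,0,0],"delta_rot":[0,0,0]},{"hand":0.1,"translation":[0,0,0],"delta_rot":[0,0,0]}]'
python3 - <<'E'
from station import ctrl
from h import *
o=ctrl.get_obs();go(o,[.452,-.052,.077],-9.7)
p,d=ctrl.get_image('side');cv2.imwrite('pics/s13.png',cv2.resize(p[90:290,170:400,::-1],None,fx=3,fy=3))
E
```

```text
t: 18.32
tool_pos: [0.4827, -0.0574, 0.191]
tool_rot: [-2.402, -2.025, -0.001]
contact_force: [-6.3, 1.4, 0.9]
opening: 0.0159
t: 19.08
tool_pos: [0.5111, -0.0621, 0.2335]
tool_rot: [-2.401, -2.025, -0.001]
contact_force: [-6.1, 3.5, 4.8]
opening: 0.0161
t 19.07 pos [ 0.5111 -0.0621  0.2335] tool-y yaw -9.71 tilt 0.04 q6 -0.1 open 0.0161 F [-6.1  3.5  4.8]
turn about tool z deg -0.01  shift cm before turn [-0.02 -6.   15.65]  after turn [-0.02 -6.   15.65]
```

View pics/s13.png

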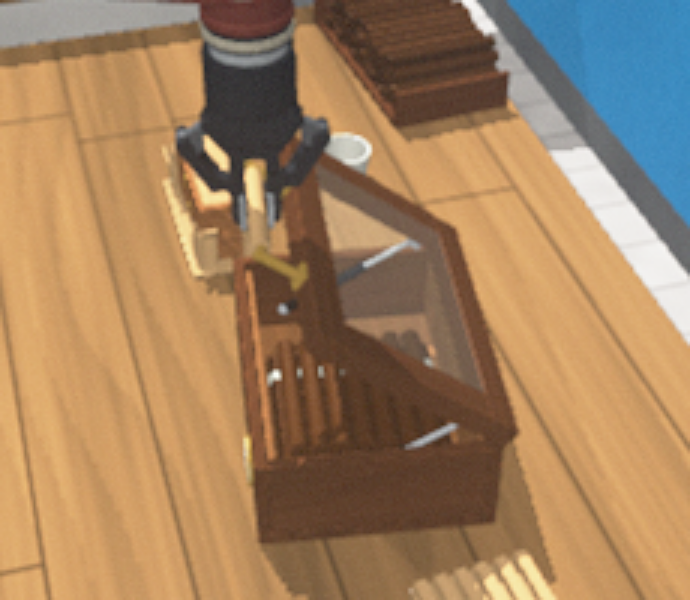

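The side view shows the lid at about 0.65 rad, with TCP rise and advance agreeing. Going past the balance point to about 0.85.

```bash
python3 -m creep '[{"hand":0.1,"translation":[0,0.86,-0.98],"delta_rot":[0,0,0]},{"hand":0.1,"translation":[0,0.9,-0.94],"delta_rot":[0,0,0]},{"hand":0.1,"translation":[0,0.95,-0.89],"delta_rot":[0,0,0]},{"hand":0.1,"translation":[0,0.99,-0.84],"delta_rot":[0,0,0]},{"hand":0.1,"translation":[0,0.2,-0.16],"delta_rot":[0,0,0]},{"hand":0.1,"translation":[0,0,0],"delta_rot":[0,0,0]},{"hand":0.1,"translation":[0,0,0],"delta_rot":[0,0,0]},{"hand":0.1,"translation":[0,0,0],"delta_rot":[0,0,0]}]'
python3 - <<'E'
from station import ctrl
from h import *
o=ctrl.get_obs();go(o,[.452,-.052,.0782],-9.7)
p,d=ctrl.get_image('side');c=ctrl.calibration('side');cv2.imwrite('pics/s14.png',cv2.resize(p[90:290,170:400,::-1],None,fx=3,fy=3));np.savez('s14.npz',p=p,d=d)
E
```

```text
t: 20.12
tool_pos: [0.5495, -0.0683, 0.2715]
tool_rot: [-2.401, -2.026, -0.003]
contact_force: [-3.7, 5.1, 6.3]
opening: 0.0159
t 20.12 pos [ 0.5495 -0.0683  0.2715] tool-y yaw -9.7 tilt 0.1 q6 -0.09 open 0.0159 F [-3.7  5.1  6.3]
turn about tool z deg -0.0  shift cm before turn [-0.06 -9.91 19.32]  after turn [-0.06 -9.91 19.32]
```

View pics/s14.png

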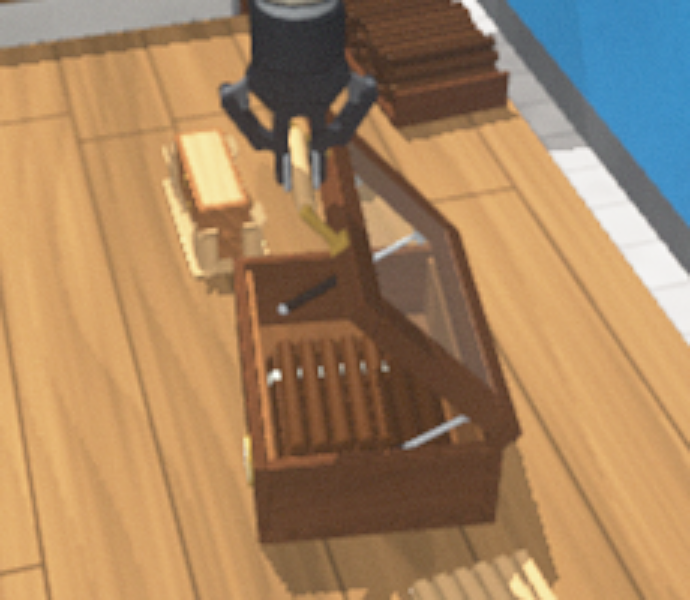

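By kinematics the lid is at about 0.86 rad. As an independent check, I'll fit a plane to the lid's frame and glass in the side depth.

```bash
cat > lid.py <<'E'
from station import ctrl
from h import *
def lid():
    p,d=ctrl.get_image('side');c=ctrl.calibration('side');W=cloud(c,d)
    u=np.array([np.cos(np.radians(-9.7)),np.sin(np.radians(-9.7))]);w=np.array([-u[1],u[0]])
    S=W[...,:2]@u;T=W[...,:2]@w;Z=W[...,2]
    # hinge approx: bar(shut)+.26
    s0=np.array([.452,-.052])@u+.26;t0=np.array([.452,-.052])@w
    rel=s0-S;h=Z-.1
    brown=(p[...,0]<150)&(p[...,2]<80)
    m=(rel>.02)&(rel<.2)&(abs(T-t0)<.15)&(h>.03)&(h<.3)&(d>0)&brown
    th=np.arctan2(h,rel)
    m&=(th>.4)&(th<1.2)
    x,y=rel[m],h[m];k=np.polyfit(x,y,1)
    for _ in range(8):
        r=abs(y-np.polyval(k,x))<.012;k=np.polyfit(x[r],y[r],1)
    print('n',m.sum(),r.sum(),'slope angle',np.arctan(k[0]).round(3),'offset at hinge',k[1].round(4))
lid()
E
python3 lid.py
```

```text
n 2817 1846 slope angle 0.846 offset at hinge 0.0318
```

```bash
python3 -m creep '[{"hand":0.1,"translation":[0,-0.61,0.5],"delta_rot":[0,0,0]},{"hand":0.1,"translation":[0,-0.6,0.52],"delta_rot":[0,0,0]},{"hand":0.1,"translation":[0,-0.58,0.53],"delta_rot":[0,0,0]},{"hand":0.1,"translation":[0,-0.56,0.55],"delta_rot":[0,0,0]},{"hand":0.1,"translation":[0,-0.55,0.56],"delta_rot":[0,0,0]},{"hand":0.1,"translation":[0,0,0],"delta_rot":[0,0,0]},{"hand":0.1,"translation":[0,0,0],"delta_rot":[0,0,0]},{"hand":0.1,"translation":[0,0,0],"delta_rot":[0,0,0]}]'
python3 - <<'E'
from lid import *
for i in range(2):
    o=ctrl.get_obs();go(o,[.452,-.052,.0782],-9.7); lid()
p,d=ctrl.get_image('side');cv2.imwrite('pics/s15.png',cv2.resize(p[90:290,170:400,::-1],None,fx=3,fy=3))
p,d=ctrl.get_image('wrist');cv2.imwrite('pics/w15.png',p[:,:,::-1])
E
```

```text
t: 21.22
tool_pos: [0.52, -0.0635, 0.2438]
tool_rot: [-2.4, -2.024, 0.001]
contact_force: [-4.9, 3.5, 5.6]
opening: 0.0161
n 2994 2152 slope angle 0.695 offset at hinge 0.0266
t 21.27 pos [ 0.52   -0.0635  0.2438] tool-y yaw -9.71 tilt 0.13 q6 -0.09 open 0.0159 F [-6.   4.9  4.7]
turn about tool z deg -0.01  shift cm before turn [-0.03 -6.86 16.58]  after turn [-0.03 -6.86 16.58]
n 2983 2131 slope angle 0.696 offset at hinge 0.0265
t 21.32 pos [ 0.52   -0.0635  0.2439] tool-y yaw -9.71 tilt 0.13 q6 -0.09 open 0.0163 F [-6.6  4.9  3.8]
turn about tool z deg -0.01  shift cm before turn [-0.03 -6.86 16.58]  after turn [-0.03 -6.86 16.58]
n 2955 2111 slope angle 0.698 offset at hinge 0.0263
```

View pics/s15.png

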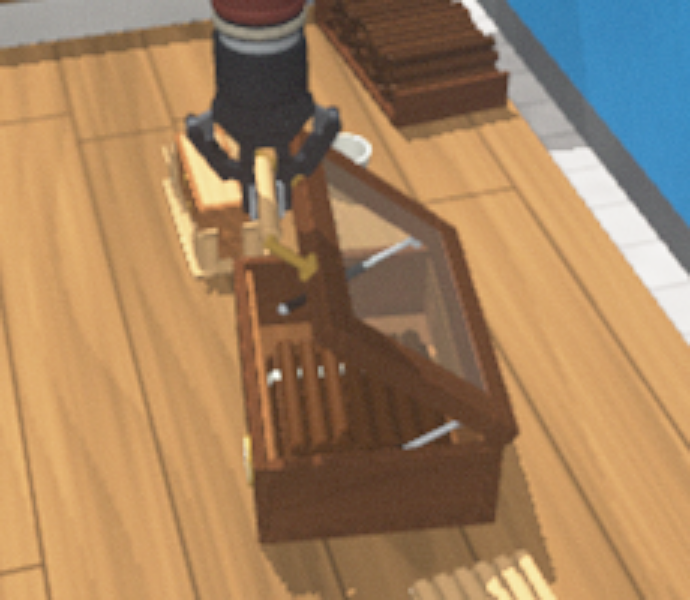

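View pics/w15.png

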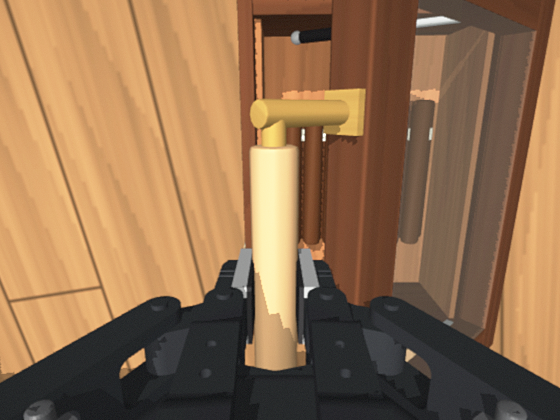

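The lid is still at about 0.70 rad, the bar is firmly between the pads at (250–300), and the box is level in the tray. One last settled reading, then I'll hand in.

```bash
python3 -m creep '[{"hand":0.1,"translation":[0,0,0],"delta_rot":[0,0,0]},{"hand":0.1,"translation":[0,0,0],"delta_rot":[0,0,0]},{"hand":0.1,"translation":[0,0,0],"delta_rot":[0,0,0]},{"hand":0.1,"translation":[0,0,0],"delta_rot":[0,0,0]}]'
python3 - <<'E'
from lid import *
p,d=ctrl.get_image('top');c=ctrl.calibration('top')
m=np.zeros(d.shape,np.uint8);m[214:242,100:168]=((p[...,0]>200)&(p[...,1]>150))[214:242,100:168];m=cv2.morphologyEx(m,cv2.MORPH_OPEN,np.ones((3,3)))
n,l,s,_=cv2.connectedComponentsWithStats(m);v,u=np.nonzero(l==1+np.argmax(s[1:,4]));print('box',np.round(rect(onplane(c,u,v,.078)),4))
print(np.abs(ctrl.get_obs()['dq']).max())
print(ctrl.finish_job())
E
```

```text
t: 21.98
tool_pos: [0.52, -0.0635, 0.2439]
tool_rot: [-2.4, -2.024, 0.001]
contact_force: [-4.9, 4.2, 4.3]
opening: 0.0156
n 3005 2165 slope angle 0.696 offset at hinge 0.0265
box [  0.5336   0.2895 144.3594  41.102   88.7284]
0.0021113659075784573
the job is handed in; nothing more can be done
None
```

I handed the job in at about 22 s, with the cigar box in the tray and the lid held by its bar about 0.10 rad (6°) below the balance point. The hand-in gives no verdict, so the results below are my own measurements.

- **Box:** the top view puts it about 1 to 3 mm from the lower box's measured place, with no angle difference I could measure. Its top reads about 79 mm above the bench against 78 mm expected. I let go of it before touching the lid.
- **Lid:** I raised it to about 0.85 rad (0.86 by arm position, 0.846 from the side camera's depth), then eased it back. It is now still at about 0.70 rad, inside the 0.62 to 0.78 range. The fingers are closed on the bar with the grip set to 60 N.
- **Glue pot, leaf knife and mould:** the arm did not go near them, and the pot looked unmoved in the pictures. I made no final measurement of their positions.

**Disagreement with the task text:** the fingertips sit about 28 mm farther back from the TCP than stated. Because of this my first grasp closed on top of the box, pressing it with about 14 N. The box did not move, and I gripped it again about 3 cm lower.

**Unexplained reading:** the opening on the bar is about 16 mm, although the grip is given as 18 mm thick.

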